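# Move the crank of a pasta machine from the rollers to the noodle cutter

### The job

The dough is rolled, now it is to be cut: draw the crank out of the roller socket of the pasta machine and slide it into the socket of the noodle-cutter head until its collar is flush with the socket and the spring plunger has dropped into the groove of the shank. Feel your way in without forcing it, let go of the crank, and leave the bowl, the flour shaker and the dough scraper where they are.

Things in the scene. Friction and masses are not known exactly. Their poses are not given: they have to be found in the camera images.
- machine: pasta machine, white end plates, steel body, 140 x 200 long x 138 high, fixed to the counter. Origin: centre of its underside. Rollers along its y; the drive side with both crank sockets faces its -y; the noodle-cutter head hangs on its +x side; z up. Drawing the crank out takes about 12 N; pushing it in about 12 N as the plunger mounts the tip, then 8 until it drops in the groove
- roller_socket (a point): mouth centre of the roller socket, a square brass boss 33 across, 24 out from the end plate; the crank sits here at first. Axes as the machine's; the crank goes in towards +y. Square bore 12.8 wide, 34 deep, mouth countersunk to 14.4. A ball-nosed spring plunger (red tip, on top) reaches 2.8 into the bore, 12.5 behind the mouth
- cutter_socket (a point): where the mouth centre of the cutter head's socket (same make, same axes) should be. The head is hooked on by hand and clipped fast, never twice alike: the true mouth lies up to 4 mm away along x, up to 4 mm along z and up to 2 mm along y, either way; only its direction is true. The head does not shift when pushed
- crank_grip (a point): centre of the crank's grip bar, steel, 12 x 12, 50 long, to be taken from above, fingers on its x sides. Axes: y along the bar to the shank's tip, z up, the machine's within 4 degrees. From y -25 to -34 a flat arm 18 high reaches 100 to -x, to a wooden handle 27 thick along y -36 to -111 at x -88. 0.22 kg. Home: this point 31 outside the true mouth, on the bore's axis
- crank_collar (a point): centre of the face of the crank's collar (29 across, 6 thick), 31 along +y from crank_grip, same axes. From here the square shank, 12 wide, goes 33.5 to +y; its last 1.6 taper to 10.4 wide; 12 from the collar a groove 2.4 deep runs round it. Home: this face against the true mouth
- cutter_plunger (a joint): how far (m) the cutter socket's plunger is pushed back: about 0 with the socket empty, 0.0015 to 0.0024 while it rides on the shank, back to 0.0005 or less when it has dropped into the groove of a shank that is home
- flour_shaker: steel flour shaker, upright can 71 across, 92 high, loose. Origin: centre of its underside
- bowl: steel mixing bowl, 150 across, 65 high, loose. Origin: centre of its underside
- bench_scraper: dough scraper lying flat, steel blade with a round wooden handle, 115 x 95, 23 high, loose. Origin: under its middle
Not all that is in view belongs to the job. Leave any orange, purple or yellow look-alike of the part that bears crank_grip alone.

How it is judged:
On the way:
1. the crank is drawn clear of the roller socket (y of crank_grip in the frame of roller_socket below -0.068 m), for 0.1 s.
At the end, for the whole second after the job is handed in: The crank rests in the cutter socket, in line with it within about 5 degrees, collar within about 2 mm of the mouth, plunger dropped into the groove (pushed back less than 1.1 mm), at rest and released; bowl, shaker and scraper within 20 mm of where they were (y of crank_grip in the frame of cutter_socket between -0.0355 and -0.0265 m and x of crank_grip in the frame of cutter_socket between -0.0065 and 0.0065 m and z of crank_grip in the frame of cutter_socket between -0.0065 and 0.0065 m and angle between the y axis of crank_grip and the y axis of machine, either way round below 0.09 rad and value of joint cutter_plunger below 0.0011 m and linear speed of crank below 0.02 m/s); the robot touches nothing.
It fails at once if the crank is forced: pressed against the machine or the cutter head with more than 65 N (contact force between crank and machine above 65 N or contact force between crank and cutter_head above 65 N).
It fails at once if the flour shaker is moved by more than 20 mm (distance of flour_shaker from where it was at the start of the episode above 0.02 m).
It fails at once if the bowl is moved by more than 20 mm (distance of bowl from where it was at the start of the episode above 0.02 m).
It fails at once if the dough scraper is moved by more than 20 mm (distance of bench_scraper from where it was at the start of the episode above 0.02 m).
It also fails if it takes over 72 s, if anything falls off the work surface, if the arm or the gripper's body presses on something with over 40 N, if the wrist force passes 120 N, or if a joint passes its speed limit or range.

### The arm

A 6-joint arm with a two-finger parallel gripper is mounted at the origin on the work surface. World frame = base frame: x ahead of the robot, y to its left, z up, the work surface at z = 0. Lengths are in m, angles in rad, forces in N, time in s.
With the tool pointing down it reaches from about 0.15 to 0.775 m from the base axis. Payload 6.1 kg.
Tool frame: the origin (TCP) lies on the centre line of the jaws, within the pads' length; the fingertips stand 19 mm ahead of it and the grasp point (between the pads) is the TCP; x points along the fingers, y is the direction in which the jaws open and shut, and the axes are right-handed (so a half turn about x gives the same grasp; the last joint's range is limited). The gripper opens to 85 mm and grips with 20 to 120 N. Pads are 22 mm wide; open, the fingers measure 114 mm over their backs; the gripper's body (76 mm by 85 mm) begins 54 mm behind the grasp point. The pads swing forward as they close: fully open they stand 13 mm farther back than shut.
Start: joints at [1.193, 0.126, -0.04, 1.405, 0, 1.571], TCP at [0.194, 0.488, 0.25] pointing down, gripper open.
Joint ranges: [-2.72, 2.72], [-0.95, 1.95], [-1.27, 1.35], [-1.78, 2.02], [-1.46, 1.47], [-3.14, 3.14]. Speed limits (rad/s): [2.39, 2.39, 3.01, 3.14, 3.14, 3.14].

### API

Orientations are given as a 3x3 rotation matrix whose columns are the frame's x, y, z axes.
In Python, from station import get_state, capture, close_job gives the robot as it stands.
- The arm moves only by the tool drive_tool, never from a script. Its argument "targets" is a list of rows, each an object of numbers: "tx", "ty", "tz": the shift along the tool's x, y, z in m; "rx", "ry", "rz": the turn, a rotation vector about the tool's x, y, z in degrees; "jaw": the gripper command: -1 is fully open, 1 is shut, values between are in proportion. In form: [{"tx": .., "ty": .., "tz": .., "rx": .., "ry": .., "rz": .., "jaw": ..}, ...]. A call has 1 to 5 rows; each row is the pose to reach, as a shift and turn from the pose measured when the call began, along the tool's axes at that moment; what a row does not reach only later rows make up. A row lasts 1/8 s, in which the tool goes at most 62.5 mm and 10.7 degrees, less where a joint would pass 70% of its speed; a pose out of reach is approached as far as the arm can. A call with a gripper value outside its range is refused whole. The fingers move at their own pace and stop on an object; "grip_force" is the grip in N (left out, the last holds). Time passes only in rows, so rows that repeat a pose let the fingers close. It gives the time, the measured TCP pose, the force and the opening at its end, in the units of the state.
- get_state(): the state, without advancing time (a new reading comes with each control period).
- capture(name): name is "scene" or "top"; returns a dict with "color" (420x560x3 uint8, red, green, blue), "depth" (420x560 float32, m along the optical axis (not along the pixel's ray), 0 where there is no reading), "fx", "fy", "cx", "cy" (pixels), "k1" (the pictures are not rectified: a ray, as slopes to the right and down, at radius r is drawn at 1 + k1 r^2 times it, then the intrinsics apply), "xyz" and "rotation" of the camera in the world. Camera axes: x right, y up, looking along -z (the intrinsics and any distortion apply to the point x, -y, -z); pixel columns grow to the right and rows downward; lengths in m; the calibration is good to about 2 mm. A picture is of the moment at which its call begins.
- close_job(): hands the job in, once; it reports no verdict.
The state is a dict: "time_s": time; "q": joint angles; "joint_velocities": joint speeds; "tau": joint torques, N m; "position": TCP position; "orientation": TCP orientation; "wrist_force": force on the tool from outside, world axes, zero at the start; "moment": the same for the moment, N m; "finger_gap": finger opening in m.
Only numpy, scipy, OpenCV 4.12 (cv2) and the standard library are available. Lean on these libraries where they do the work, as an engineer would, in place of code of your own. Each camera call takes 0.05 s, during which the arm holds its last target.

## Working session

There is one attempt and no reset: what is moved stays moved. The work goes in short steps, Python scripts to look and compute and a tool call to move; the robot and the scene stay as the last step left them, time stands still between calls to the robot, and variables do not carry over. Pictures are saved under pics/ and viewed, and the job is handed in when it is done.

Besides the shell and the picture viewer there is one more tool, called by a JSON object that holds its "name" and its "arguments", one argument or row to a line. drive_tool: Moves the arm, as the interface text tells. Its arguments: {"type":"object","properties":{"targets":{"type":"array","items":{"type":"object","properties":{"tx":{"type":"number"},"ty":{"type":"number"},"tz":{"type":"number"},"rx":{"type":"number"},"ry":{"type":"number"},"rz":{"type":"number"},"jaw":{"type":"number"}}}},"grip_force":{"type":"number"}},"required":["targets"]}

```bash
ls; mkdir -p pics
python3 - <<'E'
from station import get_state, capture
import cv2,pickle
s=get_state();print(s)
for n in("scene","top"):
    c=capture(n);pickle.dump(c,open(f"{n}0.pkl","wb"))
    print(n,{k:c[k] for k in c if k not in("color","depth")})
    cv2.imwrite(f"pics/{n}0.png",c["color"][:,:,::-1])
E
```

```text
pics
{'time_s': 0.0, 'q': array([ 1.19296901e+00,  1.26416808e-01, -4.06326534e-02,  1.40539618e+00,
        1.52871224e-05,  1.57082167e+00]), 'joint_velocities': array([ 1.34957044e-05, -4.90590297e-04, -7.62784194e-04,  1.12012787e-03,
        2.14473632e-03,  1.08208900e-03]), 'tau': array([ 1.92974789e-03, -4.35912037e+01,  3.52925456e+01,  1.70429883e-02,
        4.66334870e-05, -1.41623298e-05]), 'position': array([0.19352837, 0.48761667, 0.24949785]), 'orientation': array([[-6.22642850e-04,  3.68924954e-01,  9.29458977e-01],
       [-1.52734288e-03,  9.29457722e-01, -3.68925479e-01],
       [-9.99998640e-01, -1.64931136e-03, -1.52453021e-05]]), 'wrist_force': array([-0.12719675, -0.85898292, -0.37659839]), 'moment': array([0.00723945, 0.04417928, 0.00456227]), 'finger_gap': 0.08556662201956451}
scene {'fx': 414.4167989299969, 'fy': 414.4167989299969, 'cx': 276.1509223887587, 'cy': 210.06966596143155, 'k1': -0.020638351897995788, 'xyz': array([ 1.29241219, -0.37165456,  0.88036109]), 'rotation': array([[ 0.34626044, -0.63888552,  0.68697089],
       [ 0.93813574,  0.23756147, -0.25192437],
       [-0.00224698,  0.73170338,  0.68161948]])}
top {'fx': 458.8147056163777, 'fy': 458.8147056163777, 'cx': 275.7437813733668, 'cy': 202.43719151736232, 'k1': -0.1537072625575951, 'xyz': array([ 0.3217869 , -0.04782138,  1.337447  ]), 'rotation': array([[ 0.02259172,  0.98763453, -0.15513753],
       [-0.99969348,  0.02388888,  0.00650191],
       [ 0.01012758,  0.15494309,  0.98787149]])}
```

Create h.py:
```python
import numpy as np,cv2,pickle
def px2w(c,u,v,d=None):
    K=np.array([[c["fx"],0,c["cx"]],[0,c["fy"],c["cy"]],[0,0,1.]])
    xn=cv2.undistortPoints(np.array([[[u,v]]],float),K,np.array([c["k1"],0,0,0,0.]))[0,0]
    if d is None: d=float(np.median(c["depth"][int(v)-1:int(v)+2,int(u)-1:int(u)+2]))
    return np.array(c["xyz"])+np.array(c["rotation"])@np.array([xn[0]*d,-xn[1]*d,-d])
def ray(c,u,v):
    o=np.array(c["xyz"]);return o,px2w(c,u,v,1.)-o
def atz(c,u,v,z):
    o,r=ray(c,u,v);return o+r*(z-o[2])/r[2]
def w2px(c,P):
    p=np.array(c["rotation"]).T@(np.array(P)-np.array(c["xyz"]))
    x,y=p[0]/-p[2],-p[1]/-p[2];f=1+c["k1"]*(x*x+y*y)
    return c["cx"]+c["fx"]*x*f,c["cy"]+c["fy"]*y*f
def cloud(c):
    H,W=c["depth"].shape
    K=np.array([[c["fx"],0,c["cx"]],[0,c["fy"],c["cy"]],[0,0,1.]])
    u,v=np.meshgrid(np.arange(W),np.arange(H))
    xn=cv2.undistortPoints(np.stack([u,v],-1).reshape(-1,1,2).astype(float),K,np.array([c["k1"],0,0,0,0.])).reshape(H,W,2)
    d=c["depth"]
    P=np.stack([xn[...,0]*d,-xn[...,1]*d,-d],-1)
    W_=P@np.array(c["rotation"]).T+np.array(c["xyz"]);W_[d==0]=np.nan
    return W_
def load(n):return pickle.load(open(n+".pkl","rb"))
def crop(c,u0,v0,u1,v1,s,name):
    cv2.imwrite(f"pics/{name}.png",cv2.resize(c["color"][v0:v1,u0:u1,::-1],None,fx=s,fy=s,interpolation=cv2.INTER_CUBIC))
```

```text
(no output)
```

View pics/scene0.png

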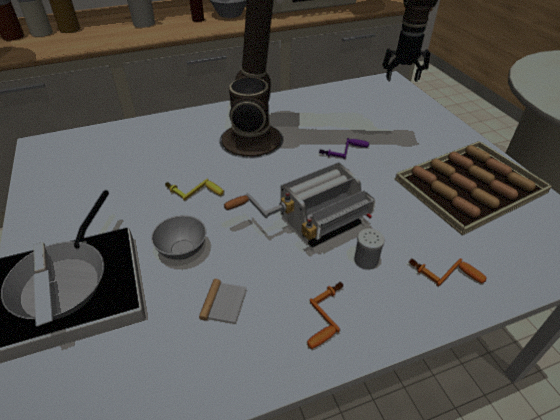

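View pics/top0.png

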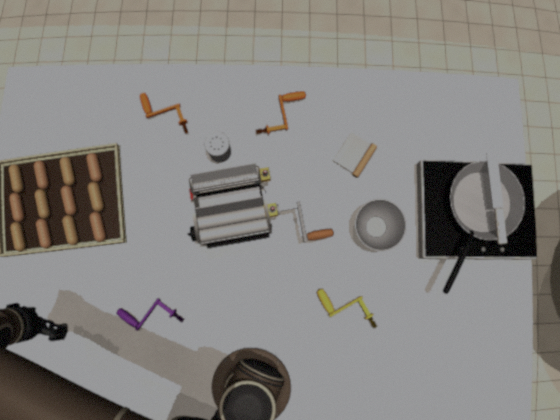

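The true crank is the steel one with the brown wooden handle, in the machine (scene 235–290,200–218; top 270–332,208–238). The orange (two), purple and yellow ones lying on the counter are look-alikes. I'll zoom in to confirm.

Run:
```python
from h import *
t=load("top0");s=load("scene0")
crop(t,180,150,345,255,4.8,"t1");crop(s,215,155,385,275,4.7,"s1")
for n,c in(("t",t),("s",s)):
    W=cloud(c)
    pts={"t":[(230,180),(268,174),(274,210),(230,205),(230,228),(286,211),(298,222),(318,235),(217,145),(380,225),(355,155),(300,280)],"s":[(239,202),(258,208),(288,203),(310,230),(370,250),(180,240),(226,300)]}[n]
    for p in pts: print(n,p,W[p[1],p[0]].round(4))
```

```text
t (230, 180) [0.5764 0.0718 0.0961]
t (268, 174) [ 0.5937 -0.0329  0.1057]
t (274, 210) [ 0.491  -0.0516  0.1296]
t (230, 205) [0.5035 0.0671 0.1167]
t (230, 228) [0.4417 0.0651 0.114 ]
t (286, 211) [ 0.5069 -0.0874  0.001 ]
t (298, 222) [ 0.4751 -0.1232  0.0014]
t (318, 235) [ 0.4288 -0.1714  0.1094]
t (217, 145) [nan nan nan]
t (380, 225) [ 0.4707 -0.3646  0.0086]
t (355, 155) [ 0.6769 -0.289   0.0217]
t (300, 280) [ 0.3066 -0.1321 -0.0047]
s (239, 202) [ 0.4402 -0.1705  0.102 ]
s (258, 208) [ 0.4839 -0.1286  0.1033]
s (288, 203) [ 0.5067 -0.0487  0.1161]
s (310, 230) [ 0.6105 -0.0273  0.1018]
s (370, 250) [0.7135 0.096  0.0834]
s (180, 240) [ 0.4347 -0.3517  0.0074]
s (226, 300) [ 0.6808 -0.2819  0.0094]
```

View pics/t1.png

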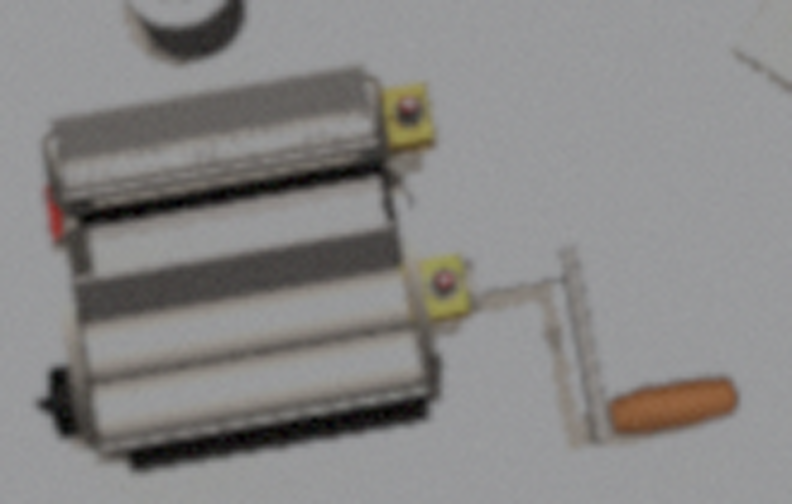

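View pics/s1.png

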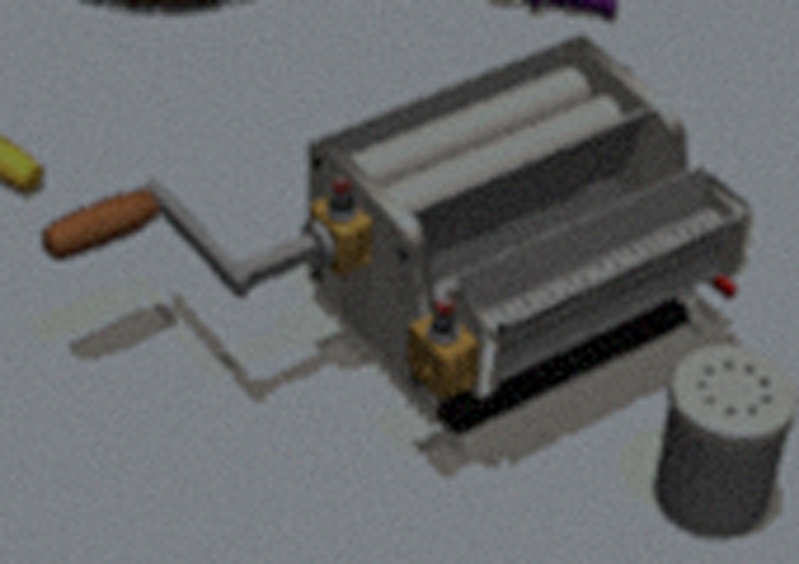

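Run:
```python
from station import capture
from h import *
for n in("scene","top"):
    cs=[capture(n) for _ in range(6)]
    c=dict(cs[0]);c["color"]=np.mean([k["color"].astype(float) for k in cs],0).round().astype(np.uint8)
    d=np.stack([k["depth"] for k in cs]).astype(float);d[d==0]=np.nan
    c["depth"]=np.nan_to_num(np.nanmedian(d,0))
    pickle.dump(c,open(n+"A.pkl","wb"))
    print(n,np.nanmedian(np.nanstd(d,0)))
t=load("topA");s=load("sceneA")
crop(t,255,160,305,220,10,"t2");crop(t,265,195,340,245,10,"t2b");crop(s,275,190,320,245,10,"s2")
np.set_printoptions(linewidth=250)
W=cloud(t);print("top z mm rows200-242");print((W[196:244:1,264:326:2,2]*1000).round(0))
```

```text
scene 0.0024000008009774218
top 0.0025123252959259688
top z mm rows200-242
[[139.   1.  -1. ...   1.   1.   3.]
 [138.   2.  -1. ...   3.  -1.   2.]
 [138.   2.  -1. ...   4.   1.   1.]
 ...
 [  2.   3.   1. ...   1.   1.  -0.]
 [  2.   1.   2. ...   3.   0.   3.]
 [  2.   0.  -0. ...  -1.   1.  -2.]]
```

View pics/t2.png

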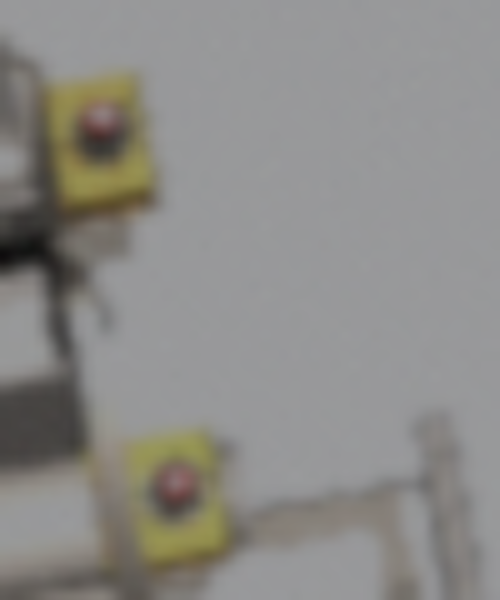

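View pics/t2b.png

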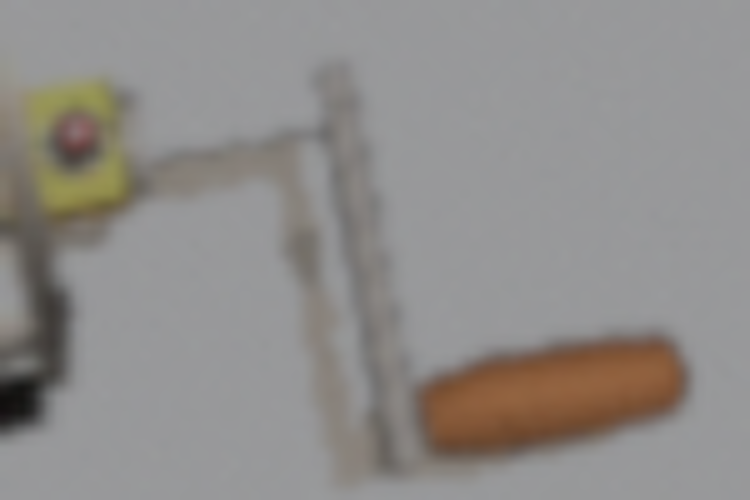

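View pics/s2.png

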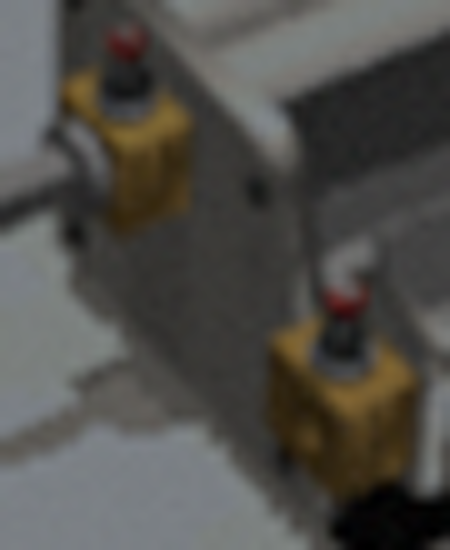

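```bash
cat >> h.py <<'E'
def tri(c1,p1,c2,p2):
    o1,r1=ray(c1,*p1);o2,r2=ray(c2,*p2)
    A=np.stack([r1,-r2],1);k=np.linalg.lstsq(A,o2-o1,rcond=None)[0]
    a,b=o1+k[0]*r1,o2+k[1]*r2
    return (a+b)/2,np.linalg.norm(a-b)
E
python3 - <<'E'
from h import *
t=load("topA");s=load("sceneA")
def red(c,u,v,r=4):
    I=c["color"].astype(float)[v-r:v+r+1,u-r:u+r+1]
    w=np.clip(I[...,0]-np.maximum(I[...,1],I[...,2])-12,0,None)
    U,V=np.meshgrid(np.arange(u-r,u+r+1),np.arange(v-r,v+r+1))
    return (w*U).sum()/w.sum(),(w*V).sum()/w.sum(),w.sum()
def brass(c,u0,v0,u1,v1):
    I=c["color"].astype(float)[v0:v1,u0:u1]
    w=np.clip(np.minimum(I[...,0],I[...,1])-I[...,2]-15,0,25)
    U,V=np.meshgrid(np.arange(u0,u1),np.arange(v0,v1))
    return (w*U).sum()/w.sum(),(w*V).sum()/w.sum(),w.sum()
R={}
for n,pt,ps in(("roller",(272,208),(288,194)),("cutter",(265,172),(310,220))):
    a=red(t,*pt);b=red(s,*ps);P,e=tri(t,a[:2],s,b[:2]);R[n]=P
    print(n,np.round(a,2),np.round(b,2),P.round(4),round(e,4))
print("diff red",(R["cutter"]-R["roller"]).round(4))
B={}
for n,bt,bs in(("roller",(264,198,283,220),(278,194,298,216)),("cutter",(257,163,274,185),(299,217,320,243))):
    a=brass(t,*bt);b=brass(s,*bs);P,e=tri(t,a[:2],s,b[:2]);B[n]=P
    print(n,np.round(a,2),np.round(b,2),P.round(4),round(e,4))
print("diff brass",(B["cutter"]-B["roller"]).round(4))
# handle/arm axis top
W=cloud(t)
for c,n in((t,"t"),(s,"s")):
    W=cloud(c);I=c["color"].astype(float)
    x,y,z=W[...,0],W[...,1],W[...,2]
    m=(I[...,0]-I[...,2]>40)&(x>.38)&(x<.47)&(y<-.12)&(y>-.26)&(z>.05)
    Q=W[m]; mu=np.median(Q,0);d=np.linalg.svd(Q[:,:2]-Q[:,:2].mean(0))[2][0]
    print(n,"handle",m.sum(),Q.mean(0).round(4),Q.min(0).round(3),Q.max(0).round(3),"axis deg",np.degrees(np.arctan2(d[1],d[0])))
    # roller tops
    m=(z>.125)&(z<.16)&(x>.38)&(x<.65)&(y>-.1)&(y<.2)
    Q=W[m];print("high",m.sum(),Q.mean(0).round(4),np.median(Q[:,2]))
    r=cv2.minAreaRect((Q[:,:2]*1000).astype(np.float32));print(r)
E
```

```text
roller [272.37 207.95 191.  ] [287.09 194.08 186.  ] [ 0.4951 -0.0472  0.1387] 0.0001
cutter [264.34 171.52 163.  ] [308.93 219.89 246.  ] [ 0.5958 -0.024   0.1243] 0.0021
diff red [ 0.1007  0.0231 -0.0143]
roller [ 272.2   209.67 1999.  ] [ 288.11  203.62 1440.  ] [ 0.496  -0.0454  0.1036] 0.0029
cutter [ 264.12  174.22 2211.  ] [ 309.39  229.63 1922.  ] [ 0.5967 -0.022   0.088 ] 0.0003
diff brass [ 0.1007  0.0234 -0.0156]
t handle 196 [ 0.4316 -0.176   0.1077] [ 0.418 -0.21   0.102] [ 0.446 -0.142  0.112] axis deg 101.84437471855722
high 649 [0.4897 0.0634 0.1334] 0.1345352540465632
((510.87841796875, 61.72076416015625), (190.91549682617188, 216.7200927734375), 11.793267250061035)
s handle 144 [ 0.4382 -0.1788  0.1051] [ 0.422 -0.211  0.099] [ 0.449 -0.144  0.11 ] axis deg -78.56680605130498
high 483 [0.4917 0.0559 0.1328] 0.13364431666294707
((499.9228210449219, 59.256202697753906), (162.1949005126953, 219.60731506347656), 12.161781311035156)
```

Run:
```python
from h import *
t=load("topA");s=load("sceneA")
a=np.radians(11.9);ex=np.array([np.cos(a),np.sin(a)]);ey=np.array([-ex[1],ex[0]])
g=np.array([.504,-.0898])
for n,c in(("t",t),("s",s)):
    W=cloud(c);L=np.stack([(W[...,:2]-g)@ex,(W[...,:2]-g)@ey,W[...,2]],-1)*1000
    def rep(k,x0,x1,y0,y1,z0,z1):
        m=(L[...,0]>x0)&(L[...,0]<x1)&(L[...,1]>y0)&(L[...,1]<y1)&(L[...,2]>z0)&(L[...,2]<z1)
        Q=L[m];print(n,k,len(Q),Q.mean(0).round(1) if len(Q) else"",np.percentile(Q,[5,50,95],axis=0).round(1).tolist() if len(Q) else "")
    rep("bar",-15,15,-20,22,60,130)
    rep("arm",-80,-10,-45,-18,60,130)
    rep("boss r",-25,25,33,50,60,130)
    rep("boss c",80,128,33,52,50,115)
    rep("handle",-110,-70,-105,-45,60,130)
    rep("top end plates",-80,80,50,270,132,146)
print(w2px(t,[*g,.1]),w2px(s,[*g,.1]))
```

```text
t bar 74 [ -0.4   0.7 106.2] [[-5.8, -18.1, 103.0], [-0.4, 0.7, 106.4], [5.2, 19.4, 108.3]]
t arm 97 [-46.6 -27.7 105.5] [[-77.9, -32.1, 99.7], [-47.4, -27.3, 106.0], [-14.6, -23.4, 108.6]]
t boss r 76 [ -2.   41.1 118.3] [[-15.9, 33.6, 100.3], [-4.4, 40.7, 118.1], [15.3, 49.1, 129.2]]
t boss c 83 [100.   42.2 102.4] [[87.3, 33.9, 81.1], [97.1, 41.9, 104.3], [119.0, 51.0, 114.3]]
t handle 207 [-89.  -73.7 106.7] [[-100.2, -100.4, 99.0], [-89.1, -73.4, 107.7], [-77.2, -48.2, 110.7]]
t top end plates 371 [ 13.6 160.8 137.5] [[-40.5, 57.8, 133.0], [27.2, 172.6, 138.1], [47.1, 253.8, 140.6]]
s bar 88 [  3.1   0.7 102.1] [[-5.0, -18.3, 94.2], [5.3, 0.5, 104.0], [7.3, 19.9, 105.7]]
s arm 94 [-46.9 -32.  101.5] [[-78.6, -41.2, 92.9], [-46.6, -32.3, 103.2], [-13.3, -26.4, 106.6]]
s boss r 102 [  9.6  41.  111.3] [[-9.1, 33.2, 88.0], [12.2, 40.5, 115.7], [17.8, 49.0, 127.2]]
s boss c 158 [110.   40.   95.2] [[89.9, 33.1, 72.8], [111.8, 39.3, 100.0], [121.1, 50.9, 113.4]]
s handle 190 [-80.8 -76.  102. ] [[-92.2, -102.3, 90.6], [-79.1, -75.8, 103.9], [-74.7, -48.8, 108.4]]
s top end plates 273 [ 16.4 153.  135.8] [[-35.1, 55.9, 132.7], [26.0, 147.9, 136.2], [49.9, 254.1, 138.5]]
(np.float64(288.04713668410704), np.float64(207.12264811285013)) (np.float64(273.67982424071505), np.float64(210.1891276053261))
```

```bash
cat >> h.py <<'E'
from scipy.spatial.transform import Rotation as Ro
YAW=11.8
def goalR(yaw=YAW):
    a=np.radians(yaw);x=np.array([0,0,-1.]);y=np.array([np.cos(a),np.sin(a),0]);return np.stack([x,y,np.cross(x,y)],1)
def rel(s,p,R):
    R0=np.array(s["orientation"]);t=R0.T@(np.array(p)-s["position"]);w=np.degrees(Ro.from_matrix(R0.T@R).as_rotvec())
    print("t",t.round(4),"r",w.round(2));return t,w
E
python3 - <<'E'
from h import *
from station import get_state
rel(get_state(),[.504,-.0898,.2],goalR())
E
```

```text
t [ 0.0503 -0.4225  0.5016] r [56.55 -0.   -0.  ]
```

{"name": "drive_tool", "arguments": {
  "targets": [
    {"tx": 0.0, "ty": -0.04, "tz": 0.047, "rx": 10, "jaw": -0.5},
    {"tx": 0.0, "ty": -0.08, "tz": 0.095, "rx": 20, "jaw": -0.5},
    {"tx": 0.0, "ty": -0.12, "tz": 0.142, "rx": 30, "jaw": -0.5},
    {"tx": 0.0, "ty": -0.16, "tz": 0.19, "rx": 40, "jaw": -0.5},
    {"tx": 0.0, "ty": -0.2, "tz": 0.237, "rx": 50, "jaw": -0.5}
  ]
}}

```text
$.targets[0]: bad value
```

Run:
```python
from h import *
from station import get_state
s=get_state();print(s["time_s"],s["position"],s["q"].round(2),s["finger_gap"]);rel(s,[.504,-.0898,.2],goalR())
```

```text
0.7 [0.19364593 0.4879511  0.25031618] [ 1.19  0.13 -0.04  1.41 -0.    1.57] 0.0852760258892755
t [ 0.0503 -0.4225  0.5016] r [56.55 -0.   -0.  ]
```

{"name": "drive_tool", "arguments": {
  "targets": [
    {"tx": 0.0, "ty": -0.04, "tz": 0.047, "rx": 10, "ry": 0, "rz": 0, "jaw": -0.5},
    {"tx": 0.0, "ty": -0.08, "tz": 0.095, "rx": 20, "ry": 0, "rz": 0, "jaw": -0.5},
    {"tx": 0.0, "ty": -0.12, "tz": 0.142, "rx": 30, "ry": 0, "rz": 0, "jaw": -0.5},
    {"tx": 0.0, "ty": -0.16, "tz": 0.19, "rx": 40, "ry": 0, "rz": 0, "jaw": -0.5},
    {"tx": 0.0, "ty": -0.2, "tz": 0.237, "rx": 50, "ry": 0, "rz": 0, "jaw": -0.5}
  ]
}}

```text
time_s: 1.32
position: [0.3407, 0.2129, 0.2506]
orientation: [[0.001, 0.951, 0.31], [0.001, 0.31, -0.951], [-1.0, 0.001, -0.0]]
wrist_force: [0.3, -0.2, 0.1]
finger_gap: 0.0643
```

Run:
```python
from h import *
from station import get_state
s=get_state();print(s["time_s"],s["position"],s["q"].round(2),s["finger_gap"]);rel(s,[.504,-.0898,.2],goalR())
```

```text
1.325 [0.34072637 0.21291464 0.25058563] [ 0.56 -0.11 -0.27  1.4  -0.    1.81] 0.06431697396762781
t [0.0506 0.0614 0.3384] r [ 6.26 -0.02 -0.06]
```

{"name": "drive_tool", "arguments": {
  "targets": [
    {"tx": 0.0, "ty": 0.011, "tz": 0.06, "rx": 6.2, "ry": 0, "rz": 0, "jaw": -0.3},
    {"tx": 0.0, "ty": 0.022, "tz": 0.12, "rx": 6.2, "ry": 0, "rz": 0, "jaw": -0.3},
    {"tx": 0.01, "ty": 0.033, "tz": 0.18, "rx": 6.2, "ry": 0, "rz": 0, "jaw": -0.3},
    {"tx": 0.02, "ty": 0.044, "tz": 0.24, "rx": 6.2, "ry": 0, "rz": 0, "jaw": -0.3},
    {"tx": 0.03, "ty": 0.055, "tz": 0.3, "rx": 6.2, "ry": 0, "rz": 0, "jaw": -0.3}
  ]
}}

```text
time_s: 1.95
position: [0.4868, -0.0573, 0.2206]
orientation: [[0.002, 0.979, 0.205], [0.001, 0.205, -0.979], [-1.0, 0.002, -0.0]]
wrist_force: [1.2, 1.3, 0.1]
finger_gap: 0.0554
```

{"name": "drive_tool", "arguments": {
  "targets": [
    {"tx": 0.01, "ty": 0.003, "tz": 0.02, "rx": 0, "ry": 0, "rz": 0, "jaw": -0.3},
    {"tx": 0.02, "ty": 0.006, "tz": 0.038, "rx": 0, "ry": 0, "rz": 0, "jaw": -0.3},
    {"tx": 0.02, "ty": 0.006, "tz": 0.038, "rx": 0, "ry": 0, "rz": 0, "jaw": -0.3}
  ]
}}

```text
time_s: 2.33
position: [0.5002, -0.0937, 0.1996]
orientation: [[0.0, 0.979, 0.204], [0.001, 0.204, -0.979], [-1.0, 0.001, -0.001]]
wrist_force: [-0.5, 0.1, 0.8]
finger_gap: 0.0555
```

Run:
```python
from h import *
from station import get_state,capture
s=get_state();print(s["time_s"],s["position"],s["q"].round(2),s["finger_gap"]);rel(s,[.504,-.0898,.099],goalR())
c=capture("scene");crop(c,200,120,340,225,5.5,"s3")
c=capture("top");crop(c,200,150,360,260,5,"t3")
```

```text
2.325 [ 0.50021245 -0.09372209  0.19962732] [-0.19  0.1  -0.18  1.29  0.    1.18] 0.055547524602937035
t [ 0.1006  0.0044 -0.003 ] r [-0.03 -0.06 -0.04]
```

View pics/s3.png

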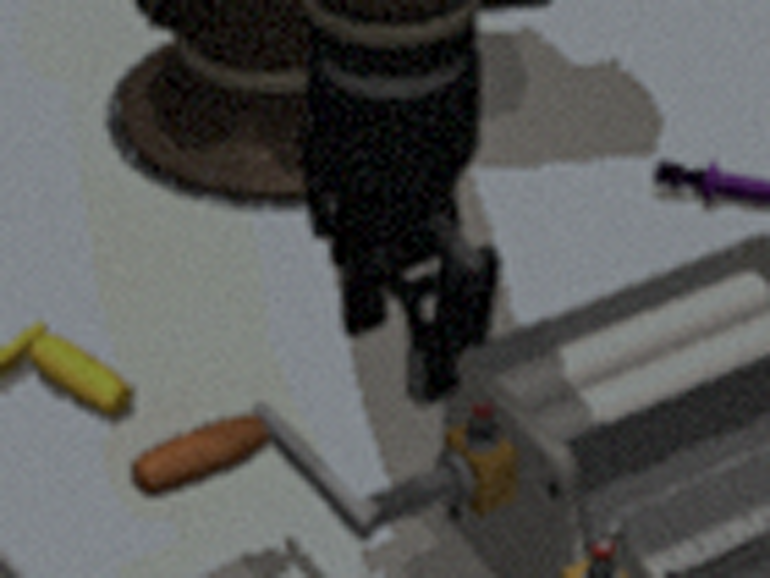

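View pics/t3.png

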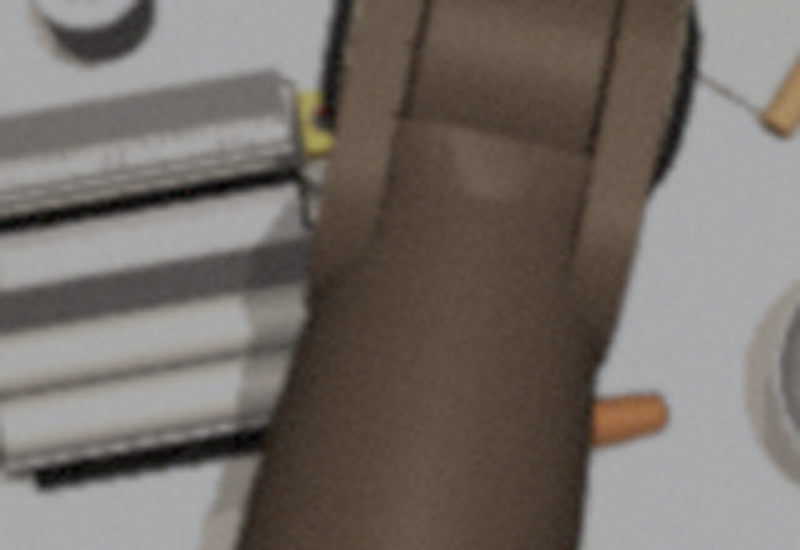

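The gripper hangs above the bar (crop: fingers 430,380; bar 420,495; the handle is at 200,450). Descending.

{"name": "drive_tool", "arguments": {
  "targets": [
    {"tx": 0.03, "ty": 0.004, "tz": -0.003, "rx": 0, "ry": 0, "rz": 0, "jaw": -0.3},
    {"tx": 0.055, "ty": 0.004, "tz": -0.003, "rx": 0, "ry": 0, "rz": 0, "jaw": -0.3},
    {"tx": 0.075, "ty": 0.004, "tz": -0.003, "rx": 0, "ry": 0, "rz": 0, "jaw": -0.3},
    {"tx": 0.09, "ty": 0.004, "tz": -0.003, "rx": 0, "ry": 0, "rz": 0, "jaw": -0.3},
    {"tx": 0.1, "ty": 0.004, "tz": -0.003, "rx": 0, "ry": 0, "rz": 0, "jaw": -0.3}
  ]
}}

```text
time_s: 3.05
position: [0.5037, -0.0881, 0.1006]
orientation: [[0.002, 0.978, 0.207], [0.001, 0.207, -0.978], [-1.0, 0.002, -0.001]]
wrist_force: [0.1, 0.0, 0.3]
finger_gap: 0.0553
```

Run:
```python
from h import *
from station import get_state,capture
s=get_state();print(s["time_s"],s["position"],s["wrist_force"],s["finger_gap"]);rel(s,[.504,-.0898,.099],goalR())
c=capture("scene");crop(c,220,140,330,225,7,"s4")
```

```text
3.05 [ 0.50369646 -0.08813339  0.10059595] [0.08579476 0.04077801 0.33602843] 0.055276391914040046
t [ 0.0016 -0.0001  0.0017] r [ 0.12 -0.03 -0.14]
```

View pics/s4.png

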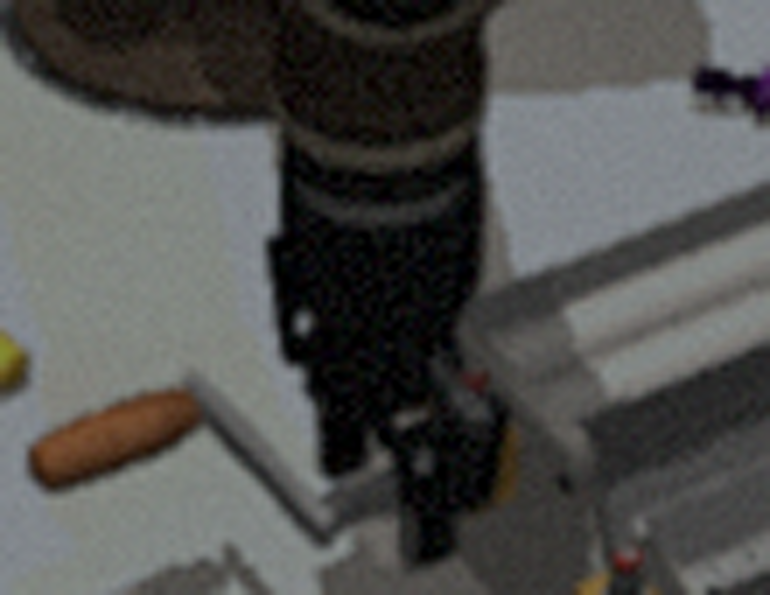

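The fingers straddle the bar (crop 330,440 and 430,500), and the crank has not moved. Closing gently first.

{"name": "drive_tool", "arguments": {
  "targets": [
    {"tx": 0.0015, "ty": 0, "tz": 0.0015, "rx": 0, "ry": 0, "rz": 0, "jaw": 1},
    {"tx": 0.0015, "ty": 0, "tz": 0.0015, "rx": 0, "ry": 0, "rz": 0, "jaw": 1},
    {"tx": 0.0015, "ty": 0, "tz": 0.0015, "rx": 0, "ry": 0, "rz": 0, "jaw": 1},
    {"tx": 0.0015, "ty": 0, "tz": 0.0015, "rx": 0, "ry": 0, "rz": 0, "jaw": 1},
    {"tx": 0.0015, "ty": 0, "tz": 0.0015, "rx": 0, "ry": 0, "rz": 0, "jaw": 1}
  ],
  "grip_force": 20
}}

```text
time_s: 3.72
position: [0.504, -0.0898, 0.0985]
orientation: [[0.002, 0.979, 0.206], [0.001, 0.206, -0.979], [-1.0, 0.002, -0.001]]
wrist_force: [1.5, -0.7, 2.4]
finger_gap: 0.0115
```

Run:
```python
from h import *
from station import get_state
s=get_state();print(s["time_s"],s["position"],s["wrist_force"],s["moment"],s["finger_gap"]);rel(s,[.504,-.0898,.099],goalR())
```

```text
3.725 [ 0.50403982 -0.08978577  0.09845088] [ 1.50724479 -0.66127071  2.37951713] [-0.07216161 -0.27163236 -0.08031476] 0.011468659258483725
t [-0.0005 -0.      0.    ] r [ 0.1  -0.04 -0.13]
```

{"name": "drive_tool", "arguments": {
  "targets": [
    {"tx": 0, "ty": 0, "tz": 0, "rx": 0, "ry": 0, "rz": 0, "jaw": 1},
    {"tx": 0, "ty": 0, "tz": 0, "rx": 0, "ry": 0, "rz": 0, "jaw": 1},
    {"tx": 0, "ty": 0, "tz": 0, "rx": 0, "ry": 0, "rz": 0, "jaw": 1}
  ],
  "grip_force": 100
}}

```text
time_s: 4.1
position: [0.5041, -0.0898, 0.0986]
orientation: [[0.002, 0.978, 0.206], [0.001, 0.206, -0.978], [-1.0, 0.002, -0.001]]
wrist_force: [-0.3, 1.1, 2.8]
finger_gap: 0.0103
```

Run:
```python
from h import *
from station import get_state
s=get_state();pickle.dump(s,open("home.pkl","wb"));print(s["time_s"],s["position"],s["wrist_force"],s["moment"],s["finger_gap"]);rel(s,[.504,-.0898,.099],goalR())
```

```text
4.1 [ 0.50405055 -0.08977518  0.09860038] [-0.32978917  1.12351007  2.76461582] [ 0.11473734 -0.02403993 -0.05952947] 0.01027805699036283
t [-0.0004 -0.0001  0.    ] r [ 0.1  -0.04 -0.13]
```

{"name": "drive_tool", "arguments": {
  "targets": [
    {"tx": 0, "ty": 0, "tz": 0.002, "rx": 0, "ry": 0, "rz": 0, "jaw": 1},
    {"tx": 0, "ty": 0, "tz": 0.004, "rx": 0, "ry": 0, "rz": 0, "jaw": 1},
    {"tx": 0, "ty": 0, "tz": 0.007, "rx": 0, "ry": 0, "rz": 0, "jaw": 1},
    {"tx": 0, "ty": 0, "tz": 0.01, "rx": 0, "ry": 0, "rz": 0, "jaw": 1}
  ]
}}

```text
time_s: 4.6
position: [0.5055, -0.0971, 0.098]
orientation: [[0.001, 0.978, 0.208], [0.007, 0.208, -0.978], [-1.0, 0.002, -0.007]]
wrist_force: [-0.2, 10.1, 1.3]
finger_gap: 0.0103
```

```bash
cat > st.py <<'E'
from h import *
from station import get_state
s=get_state();h=load("home");R=np.array(h["orientation"])
print(round(s["time_s"],2),"dpos in home tool (down,x,-y) mm",((R.T@(s["position"]-h["position"]))*1000).round(2),
 "F down,x,-y",(R.T@s["wrist_force"]).round(1),"M",(R.T@s["moment"]).round(2),"gap",round(s["finger_gap"]*1000,2),"rot",np.degrees(Ro.from_matrix(R.T@np.array(s["orientation"])).as_rotvec()).round(2))
E
python3 st.py
```

```text
4.6 dpos in home tool (down,x,-y) mm [ 0.57 -0.11  7.51] F down,x,-y [-1.3  1.9 -9.9] M [0.1  2.02 0.39] gap 10.33 rot [-0.09  0.34 -0.  ]
```

{"name": "drive_tool", "arguments": {
  "targets": [
    {"tx": 0, "ty": 0, "tz": 0.008, "rx": 0, "ry": -0.3, "rz": 0, "jaw": 1},
    {"tx": 0, "ty": 0, "tz": 0.016, "rx": 0, "ry": -0.3, "rz": 0, "jaw": 1},
    {"tx": 0, "ty": 0, "tz": 0.024, "rx": 0, "ry": -0.3, "rz": 0, "jaw": 1},
    {"tx": 0, "ty": 0, "tz": 0.034, "rx": 0, "ry": -0.3, "rz": 0, "jaw": 1},
    {"tx": 0, "ty": 0, "tz": 0.042, "rx": 0, "ry": -0.3, "rz": 0, "jaw": 1}
  ]
}}

```text
time_s: 5.22
position: [0.5139, -0.1391, 0.0972]
orientation: [[0.001, 0.978, 0.207], [0.001, 0.207, -0.978], [-1.0, 0.001, -0.001]]
wrist_force: [1.5, -0.9, -2.1]
finger_gap: 0.0102
```

{"name": "drive_tool", "arguments": {
  "targets": [
    {"tx": 0, "ty": 0, "tz": 0.005, "rx": 0, "ry": 0, "rz": 0, "jaw": 1},
    {"tx": 0, "ty": 0, "tz": 0.005, "rx": 0, "ry": 0, "rz": 0, "jaw": 1},
    {"tx": 0, "ty": 0, "tz": 0.005, "rx": 0, "ry": 0, "rz": 0, "jaw": 1}
  ]
}}

```text
time_s: 5.6
position: [0.5148, -0.144, 0.0971]
orientation: [[0.001, 0.978, 0.207], [0.002, 0.207, -0.978], [-1.0, 0.001, -0.001]]
wrist_force: [0.4, -0.7, -3.0]
finger_gap: 0.0103
```

```bash
python3 st.py
python3 - <<'E'
from h import *
from station import capture
for n in("scene","top"):
    cs=[capture(n) for _ in range(4)]
    c=dict(cs[0]);c["color"]=np.mean([k["color"].astype(float) for k in cs],0).round().astype(np.uint8)
    pickle.dump(c,open(n+"B.pkl","wb"))
crop(load("sceneB"),220,150,330,250,6,"s5");crop(load("topB"),230,155,350,245,6,"t5")
E
```

```text
5.6 dpos in home tool (down,x,-y) mm [ 1.48 -0.66 55.29] F down,x,-y [3.  0.3 0.8] M [ 0.04 -0.    0.04] gap 10.27 rot [-0.05  0.05 -0.09]
```

View pics/s5.png

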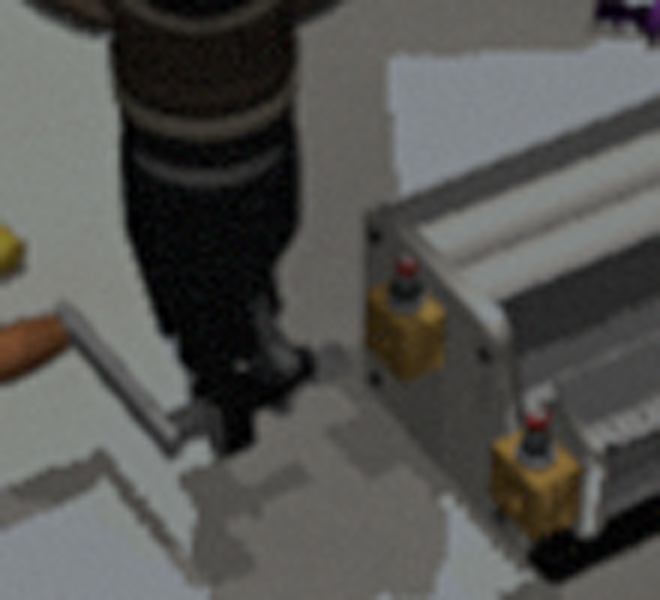

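View pics/t5.png

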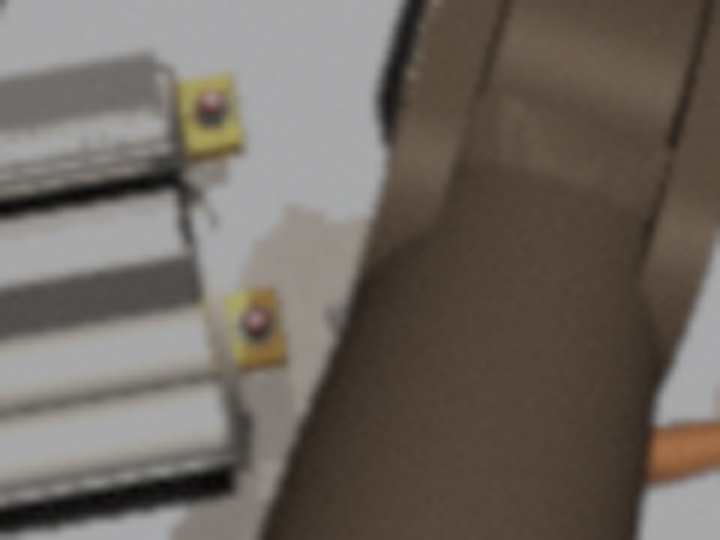

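Run:
```python
from h import *
def red(c,u,v,r=4):
    I=c["color"].astype(float)[v-r:v+r+1,u-r:u+r+1]
    w=np.clip(I[...,0]-np.maximum(I[...,1],I[...,2])-10,0,None)
    U,V=np.meshgrid(np.arange(u-r,u+r+1),np.arange(v-r,v+r+1))
    return (w*U).sum()/w.sum(),(w*V).sum()/w.sum()
def brass(c,u0,v0,u1,v1,th=.14):
    I=c["color"].astype(float)[v0:v1,u0:u1]
    m=((np.minimum(I[...,0],I[...,1])-I[...,2])/I.sum(-1)>th*.6).astype(np.uint8)
    n,l,st,ce=cv2.connectedComponentsWithStats(m);k=1+st[1:,4].argmax()
    return ce[k][0]+u0,ce[k][1]+v0,st[k]
h=load("home");R=np.array(h["orientation"])
for S in"AB":
    t=load("top"+S);s=load("scene"+S);R_={};B={}
    for n,pt,ps,bt,bs in(("r",(272,208),(287,194),(264,198,283,220),(278,192,298,216)),("c",(264,172),(309,220),(257,163,274,185),(299,217,320,243))):
        R_[n]=tri(t,red(t,*pt),s,red(s,*ps))
        a=brass(t,*bt);b=brass(s,*bs);B[n]=tri(t,a[:2],s,b[:2]);print(a,b)
    for D in(R_,B): d=D["c"][0]-D["r"][0];print(S,d.round(4),"err",D["c"][1].round(4),D["r"][1].round(4),"down,x,-y",(R.T@d*1000).round(1))
crop(load("sceneB"),275,185,325,245,12,"s6")
```

```text
(np.float64(273.0), np.float64(213.3111111111111), array([ 5, 12,  9,  7, 45], dtype=int32)) (np.float64(288.2857142857143), np.float64(205.08035714285714), array([  3,   5,  13,  17, 112], dtype=int32))
(np.float64(263.8829787234043), np.float64(174.61702127659575), array([ 2,  5, 11, 14, 94], dtype=int32)) (np.float64(308.68333333333334), np.float64(231.19444444444446), array([  3,   5,  15,  19, 180], dtype=int32))
A [ 0.1006  0.0233 -0.0147] err 0.0032 0.0012 down,x,-y [ 15.  103.2  -2. ]
A [ 0.1077  0.0227 -0.0096] err 0.0026 0.0089 down,x,-y [  9.9 110.1   0. ]
(np.float64(272.64864864864865), np.float64(213.40540540540542), array([ 5, 12,  8,  7, 37], dtype=int32)) (np.float64(286.9865771812081), np.float64(205.26174496644296), array([  3,   5,  13,  17, 149], dtype=int32))
(np.float64(263.89247311827955), np.float64(174.61290322580646), array([ 2,  5, 11, 14, 93], dtype=int32)) (np.float64(308.7191011235955), np.float64(231.07865168539325), array([  3,   5,  15,  18, 178], dtype=int32))
B [ 0.0992  0.0247 -0.016 ] err 0.0033 0.0019 down,x,-y [ 16.3 102.2  -3.7]
B [ 0.1086  0.0239 -0.0082] err 0.0025 0.0044 down,x,-y [  8.4 111.2  -0.9]
```

View pics/s6.png

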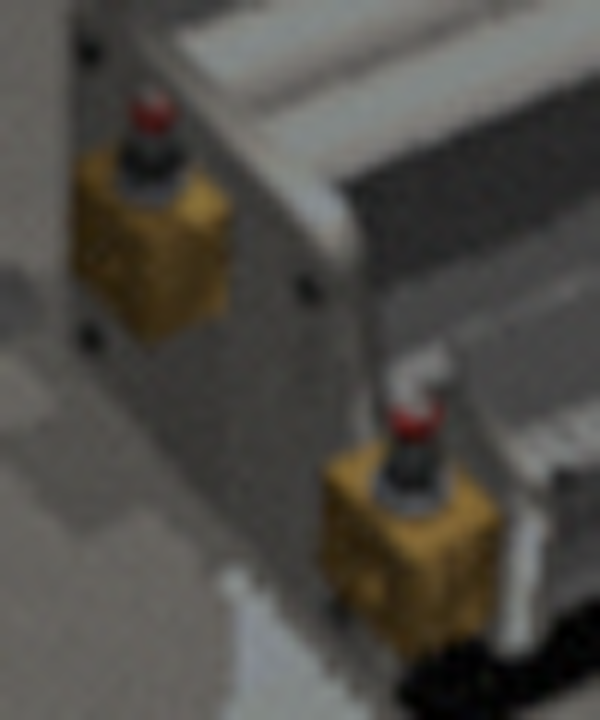

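Run:
```python
from h import *
t=load("topA");s=load("sceneA")
h=load("home");R=np.array(h["orientation"])
ft=lambda X,Y:(255+(X+.5)/10-.5,160+(Y+.5)/10-.5)
fs=lambda X,Y:(275+(X+.5)/12-.5,185+(Y+.5)/12-.5)
for nm,a,b,c,d in(("boss",(180,497),(154,181),(102,142),(412.5,490)),("tip",(176,485),(152,113),(100,119),(414,416))):
    r,e1=tri(t,ft(*a),s,fs(*b));k,e2=tri(t,ft(*c),s,fs(*d))
    print(nm,r.round(4),e1.round(4),k.round(4),e2.round(4),"down,x,-y",(R.T@(k-r)*1000).round(1), "roller rel home", (R.T@(r-h["position"])*1000).round(1))
# plane heights of boss tops via cloud
a=np.radians(11.9);ex=np.array([np.cos(a),np.sin(a)]);ey=np.array([-ex[1],ex[0]])
g=h["position"][:2]
for n,c in(("t",t),("s",s)):
    W=cloud(c);L=np.stack([(W[...,:2]-g)@ex,(W[...,:2]-g)@ey,W[...,2]],-1)*1000
    I=c["color"].astype(float);br=(np.minimum(I[...,0],I[...,1])-I[...,2]>25)
    for k,x0 in(("r",0),("c",103)):
        m=br&(abs(L[...,0]-x0)<22)&(L[...,1]>25)&(L[...,1]<65)&(L[...,2]>50)
        Q=L[m];print(n,k,len(Q),np.percentile(Q,[2,10,50,90,98],axis=0).round(1).tolist())
```

```text
boss [ 0.4949 -0.0469  0.1181] 0.0018 [ 0.5949 -0.0238  0.103 ] 0.0003 down,x,-y [ 15.4 102.6  -2. ] roller rel home [-19.4  -0.1 -43.9]
tip [ 0.4948 -0.0466  0.1387] 0.0002 [ 0.5957 -0.0242  0.1267] 0.0013 down,x,-y [ 12.3 103.3  -1.1] roller rel home [-40.1  -0.1 -44.1]
t r 84 [[-16.0, 32.3, 106.9], [-15.0, 33.7, 114.9], [-4.4, 44.0, 117.8], [13.9, 54.5, 120.4], [16.1, 56.2, 128.3]]
t c 94 [[87.3, 34.6, 89.8], [87.7, 36.5, 100.9], [98.4, 48.9, 104.3], [117.4, 58.0, 107.8], [120.1, 59.6, 115.3]]
s r 62 [[-15.2, 32.3, 93.0], [-8.9, 33.0, 104.3], [13.3, 39.5, 115.7], [17.6, 51.3, 117.0], [18.2, 55.1, 118.0]]
s c 74 [[88.2, 32.9, 77.8], [92.6, 33.8, 84.6], [113.9, 40.5, 102.1], [120.7, 53.5, 103.2], [121.1, 57.5, 103.9]]
```

{"name": "drive_tool", "arguments": {
  "targets": [
    {"tx": 0.002, "ty": 0.02, "tz": 0, "rx": 0, "ry": 0, "rz": 0, "jaw": 1},
    {"tx": 0.005, "ty": 0.046, "tz": 0, "rx": 0, "ry": 0, "rz": 0, "jaw": 1},
    {"tx": 0.009, "ty": 0.074, "tz": 0, "rx": 0, "ry": 0, "rz": 0, "jaw": 1},
    {"tx": 0.011, "ty": 0.095, "tz": -0.003, "rx": 0, "ry": 0, "rz": 0, "jaw": 1},
    {"tx": 0.0125, "ty": 0.1037, "tz": -0.005, "rx": 0, "ry": 0, "rz": 0, "jaw": 1}
  ]
}}

```text
time_s: 6.62
position: [0.6171, -0.1168, 0.0842]
orientation: [[0.001, 0.978, 0.208], [0.002, 0.208, -0.978], [-1.0, 0.001, -0.001]]
wrist_force: [-0.6, 0.1, -2.1]
finger_gap: 0.0102
```

{"name": "drive_tool", "arguments": {
  "targets": [
    {"tx": 0, "ty": 0, "tz": 0, "rx": 0, "ry": 0, "rz": 0, "jaw": 1},
    {"tx": 0, "ty": 0, "tz": 0, "rx": 0, "ry": 0, "rz": 0, "jaw": 1}
  ]
}}

```text
time_s: 6.88
position: [0.6167, -0.1168, 0.084]
orientation: [[0.0, 0.978, 0.208], [0.002, 0.208, -0.978], [-1.0, 0.001, -0.001]]
wrist_force: [-0.1, -0.0, -1.4]
finger_gap: 0.0101
```

```bash
python3 st.py
python3 - <<'E'
from h import *
from station import capture
for n in("scene","top"):
    cs=[capture(n) for _ in range(4)]
    c=dict(cs[0]);c["color"]=np.mean([k["color"].astype(float) for k in cs],0).round().astype(np.uint8)
    pickle.dump(c,open(n+"C.pkl","wb"))
crop(load("sceneC"),255,190,330,250,10,"s7");crop(load("topC"),240,150,340,225,8,"t7")
E
```

```text
6.88 dpos in home tool (down,x,-y) mm [ 14.76 104.59  49.74] F down,x,-y [ 1.4 -0.1  0. ] M [-0.05 -0.01  0.03] gap 10.07 rot [-0.12  0.04 -0.09]
```

View pics/s7.png

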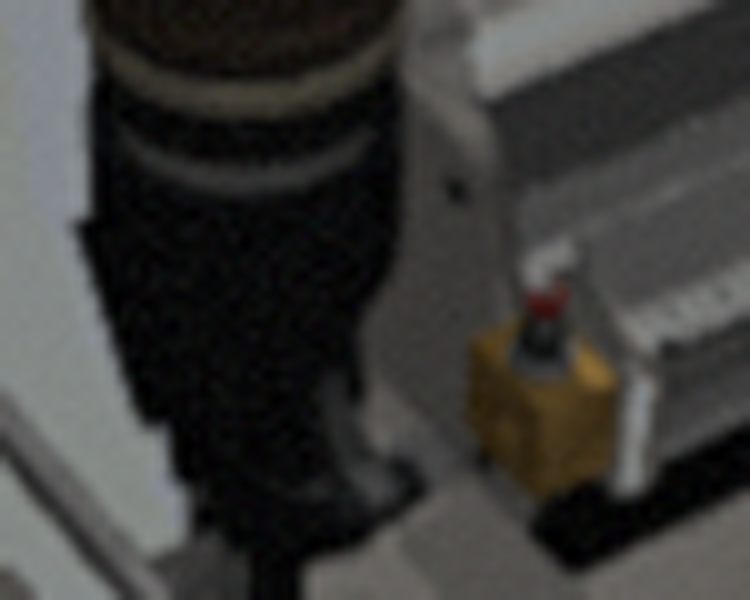

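View pics/t7.png

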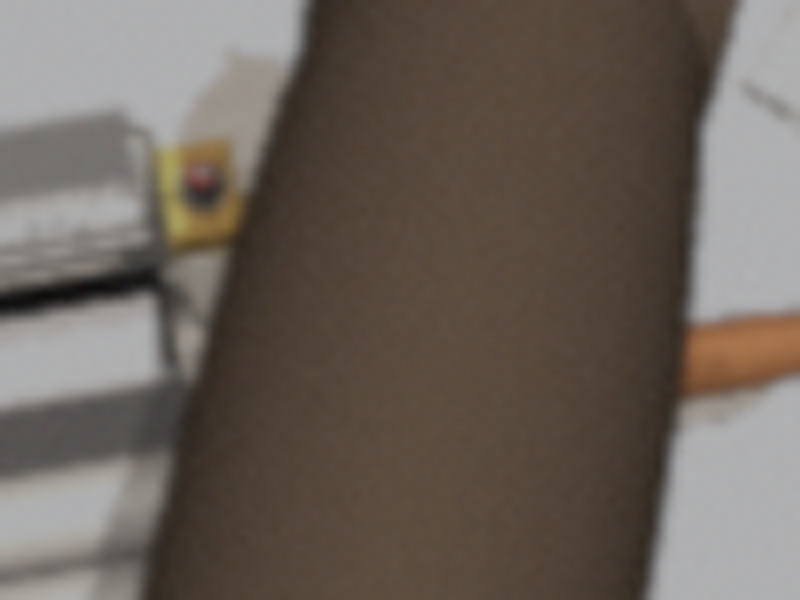

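{"name": "drive_tool", "arguments": {
  "targets": [
    {"tx": -0.0008, "ty": -0.0016, "tz": -0.005, "rx": 0.1, "ry": 0, "rz": 0, "jaw": 1},
    {"tx": -0.0008, "ty": -0.0016, "tz": -0.011, "rx": 0.1, "ry": 0, "rz": 0, "jaw": 1},
    {"tx": -0.0008, "ty": -0.0016, "tz": -0.013, "rx": 0.1, "ry": 0, "rz": 0, "jaw": 1},
    {"tx": -0.0008, "ty": -0.0016, "tz": -0.013, "rx": 0.1, "ry": 0, "rz": 0, "jaw": 1}
  ]
}}

```text
time_s: 7.78
position: [0.6127, -0.1042, 0.0852]
orientation: [[0.001, 0.978, 0.207], [0.001, 0.207, -0.978], [-1.0, 0.002, -0.001]]
wrist_force: [-1.1, -0.7, -2.2]
finger_gap: 0.01
```

```bash
python3 st.py
python3 - <<'E'
from h import *
from station import capture
for n in("scene",):
    cs=[capture(n) for _ in range(4)]
    c=dict(cs[0]);c["color"]=np.mean([k["color"].astype(float) for k in cs],0).round().astype(np.uint8)
    c["color"]=np.clip(c["color"].astype(float)*1.8,0,255).astype(np.uint8)
    crop(c,280,205,330,245,15,"s8")
E
```

```text
7.78 dpos in home tool (down,x,-y) mm [ 13.57 103.25  36.57] F down,x,-y [ 2.2 -1.2  0.4] M [ 0.02 -0.    0.09] gap 9.96 rot [-0.04  0.03 -0.05]
```

View pics/s8.png

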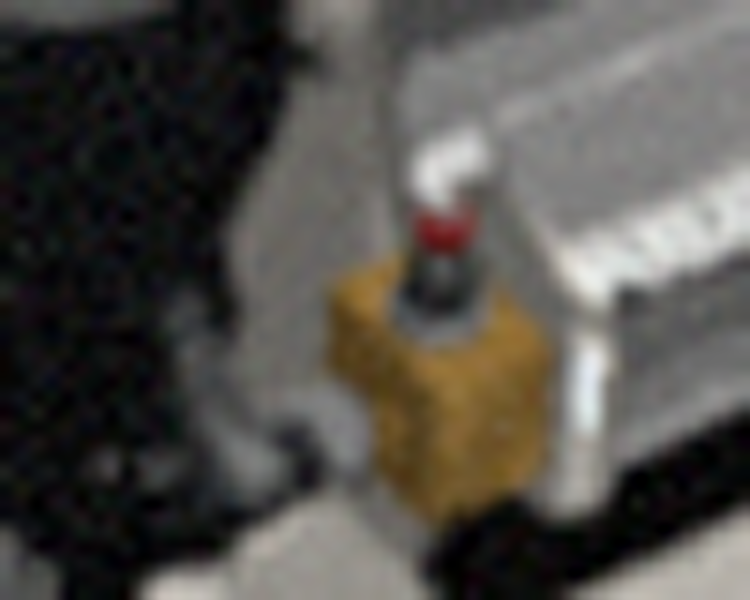

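The scene shows the shank tip (crop 355,415) just short of the mouth centre (about 382,400). Feeling forward.

{"name": "drive_tool", "arguments": {
  "targets": [
    {"tx": 0.0004, "ty": 0, "tz": -0.0015, "rx": 0, "ry": 0, "rz": 0, "jaw": 1},
    {"tx": 0.0004, "ty": 0, "tz": -0.003, "rx": 0, "ry": 0, "rz": 0, "jaw": 1},
    {"tx": 0.0004, "ty": 0, "tz": -0.0045, "rx": 0, "ry": 0, "rz": 0, "jaw": 1},
    {"tx": 0.0004, "ty": 0, "tz": -0.006, "rx": 0, "ry": 0, "rz": 0, "jaw": 1}
  ]
}}

```text
time_s: 8.48
position: [0.6114, -0.0987, 0.0848]
orientation: [[0.001, 0.978, 0.206], [0.001, 0.206, -0.978], [-1.0, 0.001, -0.001]]
wrist_force: [0.9, -0.4, -2.7]
finger_gap: 0.01
```

```bash
python3 st.py
```

```text
8.47 dpos in home tool (down,x,-y) mm [ 14.04 103.21  30.85] F down,x,-y [2.7 0.8 0.6] M [0.02 0.05 0.06] gap 9.98 rot [-0.01  0.03 -0.05]
```

{"name": "drive_tool", "arguments": {
  "targets": [
    {"tx": 0, "ty": 0, "tz": -0.001, "rx": 0, "ry": 0, "rz": 0, "jaw": 1},
    {"tx": 0, "ty": 0, "tz": -0.002, "rx": 0, "ry": 0, "rz": 0, "jaw": 1},
    {"tx": 0, "ty": 0, "tz": -0.003, "rx": 0, "ry": 0, "rz": 0, "jaw": 1}
  ]
}}

```text
time_s: 8.85
position: [0.6109, -0.0957, 0.0849]
orientation: [[0.002, 0.978, 0.206], [0.001, 0.206, -0.978], [-1.0, 0.002, -0.001]]
wrist_force: [0.0, -1.0, -0.5]
finger_gap: 0.0099
```

```bash
python3 st.py
```

```text
8.85 dpos in home tool (down,x,-y) mm [ 13.89 103.32  27.84] F down,x,-y [ 0.5 -0.2  0.9] M [ 0.01  0.02 -0.  ] gap 9.93 rot [-0.    0.03 -0.03]
```

{"name": "drive_tool", "arguments": {
  "targets": [
    {"tx": 0, "ty": 0, "tz": -0.0015, "rx": 0, "ry": 0, "rz": 0, "jaw": 1},
    {"tx": 0, "ty": 0, "tz": -0.003, "rx": 0, "ry": 0, "rz": 0, "jaw": 1},
    {"tx": 0, "ty": 0, "tz": -0.0045, "rx": 0, "ry": 0, "rz": 0, "jaw": 1},
    {"tx": 0, "ty": 0, "tz": -0.006, "rx": 0, "ry": 0, "rz": 0, "jaw": 1}
  ]
}}

```text
time_s: 9.35
position: [0.6099, -0.0904, 0.0851]
orientation: [[0.002, 0.979, 0.206], [-0.0, 0.206, -0.979], [-1.0, 0.002, 0.001]]
wrist_force: [1.0, -5.0, -1.1]
finger_gap: 0.0102
```

```bash
python3 st.py
```

```text
9.35 dpos in home tool (down,x,-y) mm [ 13.76 103.37  22.49] F down,x,-y [ 1.1 -0.   5.1] M [ 0.02 -0.95 -0.02] gap 10.23 rot [ 0.02 -0.08 -0.03]
```

{"name": "drive_tool", "arguments": {
  "targets": [
    {"tx": 0, "ty": 0, "tz": -0.0015, "rx": 0, "ry": 0, "rz": 0, "jaw": 1},
    {"tx": 0, "ty": 0, "tz": -0.003, "rx": 0, "ry": 0, "rz": 0, "jaw": 1},
    {"tx": 0, "ty": 0, "tz": -0.0045, "rx": 0, "ry": 0, "rz": 0, "jaw": 1}
  ]
}}

```text
time_s: 9.72
position: [0.6095, -0.0883, 0.0854]
orientation: [[0.003, 0.979, 0.205], [-0.005, 0.205, -0.979], [-1.0, 0.002, 0.006]]
wrist_force: [1.7, -10.4, -0.9]
finger_gap: 0.0106
```

```bash
python3 st.py
```

```text
9.72 dpos in home tool (down,x,-y) mm [ 13.39 103.48  20.34] F down,x,-y [ 0.9 -0.5 10.5] M [-0.01 -1.8  -0.05] gap 10.56 rot [ 0.1  -0.38 -0.02]
```

About 10 N at roughly 11 mm depth matches the plunger mounting the tip. Continuing.

{"name": "drive_tool", "arguments": {
  "targets": [
    {"tx": 0, "ty": 0, "tz": -0.003, "rx": 0, "ry": 0.3, "rz": 0, "jaw": 1},
    {"tx": 0, "ty": 0, "tz": -0.0045, "rx": 0, "ry": 0.3, "rz": 0, "jaw": 1},
    {"tx": 0, "ty": 0, "tz": -0.006, "rx": 0, "ry": 0.3, "rz": 0, "jaw": 1}
  ]
}}

```text
time_s: 10.1
position: [0.6086, -0.0843, 0.0855]
orientation: [[0.003, 0.979, 0.203], [-0.004, 0.203, -0.979], [-1.0, 0.002, 0.005]]
wrist_force: [1.4, -8.6, -1.4]
finger_gap: 0.0099
```

```bash
python3 st.py
```

```text
10.1 dpos in home tool (down,x,-y) mm [ 13.29 103.4   16.19] F down,x,-y [ 1.4 -0.4  8.7] M [-0.04 -1.54 -0.1 ] gap 9.87 rot [ 0.18 -0.3  -0.03]
```

{"name": "drive_tool", "arguments": {
  "targets": [
    {"tx": 0, "ty": 0, "tz": -0.003, "rx": 0, "ry": 0.3, "rz": 0, "jaw": 1},
    {"tx": 0, "ty": 0, "tz": -0.005, "rx": 0, "ry": 0.3, "rz": 0, "jaw": 1},
    {"tx": 0, "ty": 0, "tz": -0.007, "rx": 0, "ry": 0.3, "rz": 0, "jaw": 1},
    {"tx": 0, "ty": 0, "tz": -0.009, "rx": 0, "ry": 0.3, "rz": 0, "jaw": 1},
    {"tx": 0, "ty": 0, "tz": -0.011, "rx": 0, "ry": 0.3, "rz": 0, "jaw": 1}
  ]
}}

```text
time_s: 10.72
position: [0.6065, -0.0752, 0.0854]
orientation: [[0.002, 0.979, 0.202], [-0.003, 0.202, -0.979], [-1.0, 0.001, 0.003]]
wrist_force: [1.3, -8.3, -3.5]
finger_gap: 0.0101
```

```bash
python3 st.py
```

```text
10.72 dpos in home tool (down,x,-y) mm [ 13.47 103.23   6.86] F down,x,-y [ 3.5 -0.5  8.4] M [-0.06 -1.59 -0.06] gap 10.13 rot [ 0.24 -0.2  -0.06]
```

{"name": "drive_tool", "arguments": {
  "targets": [
    {"tx": 0, "ty": 0, "tz": -0.003, "rx": 0, "ry": 0.2, "rz": 0, "jaw": 1},
    {"tx": 0, "ty": 0, "tz": -0.005, "rx": 0, "ry": 0.2, "rz": 0, "jaw": 1},
    {"tx": 0, "ty": 0, "tz": -0.007, "rx": 0, "ry": 0.2, "rz": 0, "jaw": 1}
  ]
}}

```text
time_s: 11.1
position: [0.6051, -0.0692, 0.0853]
orientation: [[0.001, 0.98, 0.201], [-0.001, 0.201, -0.98], [-1.0, 0.001, 0.001]]
wrist_force: [0.1, -3.7, -2.1]
finger_gap: 0.01
```

```bash
python3 st.py
```

```text
11.1 dpos in home tool (down,x,-y) mm [ 13.53 103.13   0.76] F down,x,-y [ 2.1 -0.7  3.6] M [-0.03 -0.48 -0.02] gap 9.97 rot [ 0.29 -0.11 -0.08]
```

{"name": "drive_tool", "arguments": {
  "targets": [
    {"tx": 0, "ty": 0, "tz": -0.0015, "rx": 0, "ry": 0, "rz": 0, "jaw": 1},
    {"tx": 0, "ty": 0, "tz": -0.0025, "rx": 0, "ry": 0, "rz": 0, "jaw": 1},
    {"tx": 0, "ty": 0, "tz": -0.0025, "rx": 0, "ry": 0, "rz": 0, "jaw": 1}
  ]
}}

```text
time_s: 11.48
position: [0.6047, -0.0674, 0.0854]
orientation: [[0.001, 0.98, 0.201], [-0.003, 0.201, -0.98], [-1.0, 0.001, 0.003]]
wrist_force: [0.2, -5.3, -0.7]
finger_gap: 0.0102
```

```bash
python3 st.py
```

```text
11.47 dpos in home tool (down,x,-y) mm [ 13.43 103.1   -1.16] F down,x,-y [ 0.7 -0.9  5.2] M [-0.06 -0.96 -0.08] gap 10.23 rot [ 0.3  -0.2  -0.08]
```

{"name": "drive_tool", "arguments": {
  "targets": [
    {"tx": 0, "ty": 0, "tz": -0.0015, "rx": 0, "ry": 0, "rz": 0, "jaw": 1},
    {"tx": 0, "ty": 0, "tz": -0.003, "rx": 0, "ry": 0, "rz": 0, "jaw": 1},
    {"tx": 0, "ty": 0, "tz": -0.004, "rx": 0, "ry": 0, "rz": 0, "jaw": 1}
  ]
}}

```text
time_s: 11.85
position: [0.6047, -0.0673, 0.0855]
orientation: [[0.003, 0.98, 0.199], [-0.011, 0.199, -0.98], [-1.0, 0.0, 0.012]]
wrist_force: [3.6, -19.8, -4.0]
finger_gap: 0.0103
```

```bash
python3 st.py
```

```text
11.85 dpos in home tool (down,x,-y) mm [ 13.32 103.09  -1.25] F down,x,-y [ 4.  -0.6 20.1] M [-0.16 -3.62 -0.1 ] gap 10.35 rot [ 0.43 -0.7  -0.11]
```

Hard stop: 15 N more gave only 0.1 mm, right where home was predicted. Relaxing, then opening.

{"name": "drive_tool", "arguments": {
  "targets": [
    {"tx": 0, "ty": 0, "tz": 0, "rx": 0, "ry": 0.6, "rz": 0, "jaw": 1},
    {"tx": 0, "ty": 0, "tz": 0, "rx": 0, "ry": 0.6, "rz": 0, "jaw": 1}
  ]
}}

```text
time_s: 12.1
position: [0.6047, -0.0674, 0.0854]
orientation: [[0.0, 0.98, 0.199], [-0.001, 0.199, -0.98], [-1.0, 0.0, 0.001]]
wrist_force: [0.5, -3.7, -1.5]
finger_gap: 0.0102
```

```bash
python3 st.py
```

```text
12.1 dpos in home tool (down,x,-y) mm [ 13.44 103.02  -1.11] F down,x,-y [ 1.5 -0.3  3.7] M [-0.1  -0.65  0.03] gap 10.23 rot [ 0.43 -0.11 -0.12]
```

{"name": "drive_tool", "arguments": {
  "targets": [
    {"tx": 0, "ty": 0, "tz": 0, "rx": 0, "ry": 0, "rz": 0, "jaw": 0.2},
    {"tx": 0, "ty": 0, "tz": 0, "rx": 0, "ry": 0, "rz": 0, "jaw": -0.1},
    {"tx": 0, "ty": 0, "tz": 0, "rx": 0, "ry": 0, "rz": 0, "jaw": -0.3},
    {"tx": 0, "ty": 0, "tz": 0, "rx": 0, "ry": 0, "rz": 0, "jaw": -0.3}
  ]
}}

```text
time_s: 12.6
position: [0.6047, -0.0672, 0.0855]
orientation: [[0.001, 0.98, 0.199], [-0.001, 0.199, -0.98], [-1.0, 0.0, 0.001]]
wrist_force: [-0.6, 0.0, -1.2]
finger_gap: 0.0554
```

{"name": "drive_tool", "arguments": {
  "targets": [
    {"tx": -0.015, "ty": 0, "tz": 0.001, "rx": 0, "ry": 0, "rz": 0, "jaw": -0.3},
    {"tx": -0.045, "ty": 0, "tz": 0.002, "rx": 0, "ry": 0, "rz": 0, "jaw": -0.3},
    {"tx": -0.08, "ty": 0, "tz": 0.002, "rx": 0, "ry": 0, "rz": 0, "jaw": -0.3},
    {"tx": -0.12, "ty": 0, "tz": 0.002, "rx": 0, "ry": 0, "rz": 0, "jaw": -0.3},
    {"tx": -0.15, "ty": 0, "tz": 0.002, "rx": 0, "ry": 0, "rz": 0, "jaw": -0.3}
  ]
}}

```text
time_s: 13.22
position: [0.6053, -0.0691, 0.2388]
orientation: [[0.003, 0.98, 0.199], [-0.001, 0.199, -0.98], [-1.0, 0.003, 0.002]]
wrist_force: [0.8, -0.2, -0.4]
finger_gap: 0.0553
```

{"name": "drive_tool", "arguments": {
  "targets": [
    {"tx": -0.02, "ty": -0.05, "tz": 0, "rx": 0, "ry": 0, "rz": 0, "jaw": -0.3},
    {"tx": -0.04, "ty": -0.1, "tz": 0, "rx": 0, "ry": 0, "rz": 0, "jaw": -0.3},
    {"tx": -0.06, "ty": -0.15, "tz": 0, "rx": 0, "ry": 0, "rz": 0, "jaw": -0.3},
    {"tx": -0.06, "ty": -0.2, "tz": 0, "rx": 0, "ry": 0, "rz": 0, "jaw": -0.3},
    {"tx": -0.06, "ty": -0.24, "tz": 0, "rx": 0, "ry": 0, "rz": 0, "jaw": -0.3}
  ]
}}

```text
time_s: 13.85
position: [0.3681, -0.1169, 0.2997]
orientation: [[0.006, 0.98, 0.199], [-0.002, 0.199, -0.98], [-1.0, 0.005, 0.003]]
wrist_force: [-0.2, -1.1, 0.2]
finger_gap: 0.0556
```

Run:
```python
from h import *
from station import capture,get_state
s=get_state();print(s["time_s"],s["position"],s["wrist_force"])
for n in("scene","top"):
    cs=[capture(n) for _ in range(4)]
    c=dict(cs[0]);c["color"]=np.mean([k["color"].astype(float) for k in cs],0).round().astype(np.uint8)
    pickle.dump(c,open(n+"D.pkl","wb"))
crop(load("sceneD"),230,170,340,250,7,"s9");crop(load("topD"),180,110,400,270,3.6,"t9")
```

```text
13.85 [ 0.36810119 -0.11694647  0.29972293] [-0.15550615 -1.08863397  0.24208402]
```

View pics/s9.png

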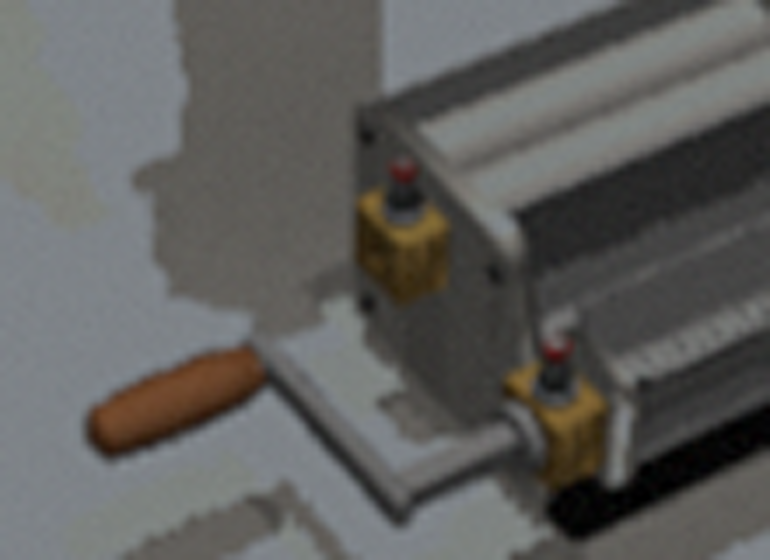

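View pics/t9.png

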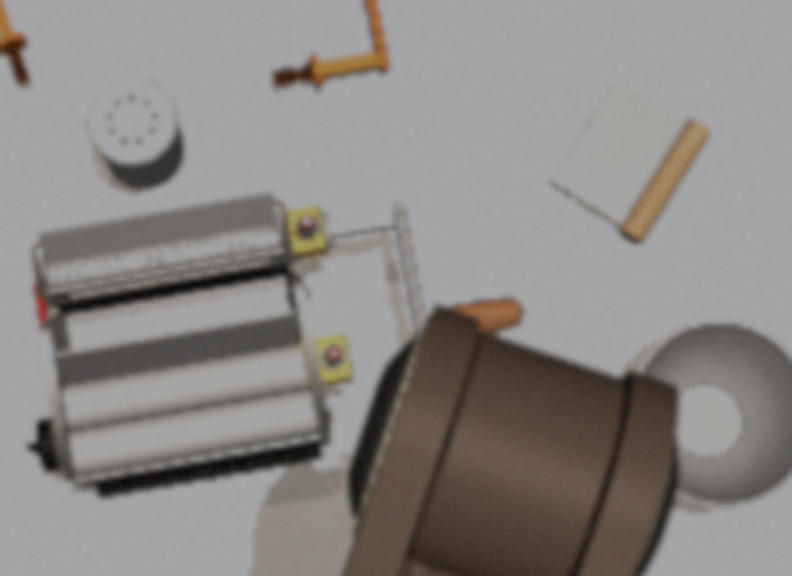

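The crank sits in the cutter socket with the collar against the boss (crop 520,425), and the shaker, scraper and bowl look unmoved. One numeric check before handing in.

Run:
```python
from h import *
def red(c,u,v,r=4):
    I=c["color"].astype(float)[v-r:v+r+1,u-r:u+r+1]
    w=np.clip(I[...,0]-np.maximum(I[...,1],I[...,2])-10,0,None)
    U,V=np.meshgrid(np.arange(u-r,u+r+1),np.arange(v-r,v+r+1))
    return round((w*U).sum()/w.sum(),2),round((w*V).sum()/w.sum(),2)
for S in"ABCD": print(S,"cutter tip scene",red(load("scene"+S),309,220),"roller",red(load("scene"+S),287,194))
A,D=load("sceneA"),load("sceneD")
for n,(u0,v0,u1,v1) in dict(shaker=(345,222,390,272),bowl=(145,212,212,265),scraper=(195,272,252,325)).items():
    g=[cv2.cvtColor(c["color"][v0:v1,u0:u1],cv2.COLOR_RGB2GRAY).astype(np.float32) for c in(A,D)]
    print(n,cv2.phaseCorrelate(*g,cv2.createHanningWindow(g[0].shape[::-1],cv2.CV_32F)))
```

```text
A cutter tip scene (np.float64(308.57), np.float64(220.24)) roller (np.float64(286.72), np.float64(194.37))
B cutter tip scene (np.float64(308.58), np.float64(220.25)) roller (np.float64(287.03), np.float64(194.42))
C cutter tip scene (np.float64(309.08), np.float64(220.15)) roller (np.float64(nan), np.float64(nan))
D cutter tip scene (np.float64(308.6), np.float64(220.32)) roller (np.float64(286.67), np.float64(194.56))
shaker ((0.4721844837776423, -0.10051938594652654), 0.9211316676669651)
bowl ((-0.04424002547467154, -0.08808489313004841), 0.9134797657468191)
scraper ((0.021200937431345324, 0.028380920093230344), 0.9522224420382652)<stdin>:6: RuntimeWarning: invalid value encountered in scalar divide
```

```bash
python3 -c "
from station import close_job
print(close_job())"
```

```text
the job is handed in; nothing more can be done
None
```

I drew the crank about 55 mm out of the roller socket, well clear, and slid it into the cutter socket by feel. It is now released with the gripper well away, and I handed the job in at about 14 s of the 72 s allowed. No verdict came back.

- **Insertion:** The wrist force followed the expected pattern. It read about 10 N as the plunger mounted the tip, about 8 N while it rode on the shank, then dropped to about 4 N near the groove.
- **Home:** The crank came to a hard stop at 20 N, within about 1 mm of where the camera measurement put home. That 20 N was the highest reading I saw.
- **Plunger and collar:** In the last pictures the collar lies against the mouth. The cutter plunger's red tip is within 0.1 px of where it was with the socket empty, so it has dropped into the groove. I could not read the joint value itself.
- **Bowl, shaker and scraper:** The bowl and scraper shifted by 0.1 px or less between the first and last pictures. The shaker showed about 0.5 px (about 1 mm), probably from changed shadows; the limit is 20 mm.
- **Disagreements:** Two ways of measuring the cutter socket's height in the pictures differed by up to about 3 mm. A brass-colour threshold check gave clearly wrong offsets, so I did not use it. The fit by feel settled both, and it went in on the first try.

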